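# Unscrew the lid of the candy jar

### The job

At the candy-wrapping bench, unscrew the red lid of the candy jar (anticlockwise seen from above, over several grips), lift it off without forcing it once the thread has let go, and set it down flat, open side down, wholly on the round cork mat. Do not drop the lid, and leave the paper stack, the scraper and the candy box where they are.

Things in the scene. Friction and masses are not known exactly. Their poses are not given: they have to be found in the camera images.
- jar: Clear candy jar in a steel cup (100 mm across, 18 mm high) bolted to the bench: it cannot move. Origin: centre of the underside, on the bench; z up. Body 80 mm across to 95 mm height, shoulder 60 mm across to 102 mm, then a neck 45 mm across to 133 mm with a right-handed two-start thread, 54 mm across, 18 mm of rise per turn.
- jar_mouth (a point): Centre of the jar's mouth, 133 mm above the jar's origin. A springy orange sealing ring there, 3 mm thick, pushes up on the closed lid with 5 to 8 N for its first few mm of rise, so the lid is stiff to turn at the start; how stiff varies from jar to jar.
- lid: Red round screw lid, loose, 63 mm across, 31 mm high, about 60 g, straight sides. Origin: centre of its open underside; z up; a white stripe on top runs along +x. Closed, the origin is 109 to 112 mm above the jar's. It opens anticlockwise seen from above (+z), rising 2.9 mm per rad. How tight it was closed varies: the thread lets go after 3.6 to 4.7 rad (three or more grips).
- lid_top (a point): Centre of the lid's flat top, 31 mm above the lid's origin. The lid has about 1 mm of play sideways and 2.5 mm up and down. Pulled up before the thread lets go it stays caught (15 N is plenty to feel it; over 60 N is forcing it); after that it still covers about 12 mm of the neck and must be lifted straight up by 25 mm or more.
- mat: Round cork mat, 130 mm across, 4 mm thick, fixed flat on the bench. Origin: centre of its underside, on the bench.
- papers: Bystander: stack of white wrapping papers with a yellow band, 54 x 72 x 35 mm, loose. Origin: centre of its underside.
- scraper: Bystander: steel bench scraper lying flat, 88 x 104 mm, 16 mm high at its wooden handle, loose. Origin: on the bench near its middle, the handle 32 mm towards its -x.
- candybox: Bystander: small open cardboard box of wrapped candies, 90 x 80 x 35 mm, loose. Origin: centre of its underside.
There are look-alikes about, which are no part of the job. There is more than one size of the lid; the job needs the middle-sized.

How it is judged:
On the way, in this order (a step that is already met when the one before it is completed fails the run):
1. the lid has been turned well round (more than 1.1 rad from the closed mark) while still on the thread (angle between the x axis of lid and the x axis of jar, either way round above 1.1 rad and z of lid in the frame of jar below 0.125 m and horizontal distance between lid and jar below 0.006 m), for 0.1 s.
2. the lid has been lifted clear above the jar's mouth (z of lid in the frame of jar above 0.138 m), for 0.1 s.
At the end, for the whole second after the job is handed in: The lid lies flat (tilt under 0.08 rad), open side down, on the cork mat, its centre within 34 mm of the mat's centre, at rest and released (horizontal distance between lid and mat below 0.034 m and z of lid in the frame of mat between 0.001 and 0.008 m and angle between lid's own z axis and vertical below 0.08 rad and linear speed of lid below 0.03 m/s and contact force between lid and the fingers below 0.1 N); the robot touches nothing.
It fails at once if the lid is forced: pressed or pulled against the jar with more than 60 N (contact force between lid and jar above 60 N).
It fails at once if the lid is dropped or flung (faster than 0.75 m/s) (linear speed of lid above 0.75 m/s).
It fails at once if the paper stack is moved by more than 20 mm (distance of papers from where it was at the start of the episode above 0.02 m).
It fails at once if the scraper is moved by more than 20 mm (distance of scraper from where it was at the start of the episode above 0.02 m).
It fails at once if the candy box is moved by more than 20 mm (distance of candybox from where it was at the start of the episode above 0.02 m).
It also fails if it takes over 69 s, if anything falls off the work surface, if the arm or the gripper's body presses on something with over 40 N, if the wrist force passes 120 N, or if a joint passes its speed limit or range.

### The arm

A 6-joint arm with a two-finger parallel gripper is mounted at the origin on the work surface. World frame = base frame: x ahead of the robot, y to its left, z up, the work surface at z = 0. Lengths are in m, angles in rad, forces in N, time in s.
With the tool pointing down it reaches from about 0.275 to 0.825 m from the base axis. Payload 4.9 kg.
Tool frame: the origin (TCP) lies midway between the tips of the shut fingers; the grasp point (between the pads) lies 19 mm behind it (bot.grip_depth is the distance from the TCP to the grasp point, in m); z points along the fingers, y is the line along which they close (so a half turn about z gives the same grasp; the last joint's range is limited). The gripper opens to 85 mm and grips with 20 to 120 N. Pads are 22 mm wide; open, the fingers measure 114 mm over their backs; the gripper's body (76 mm by 85 mm) begins 54 mm behind the grasp point. The pads swing forward as they close: fully open they stand 13 mm farther back than shut.
Start: joints at [1.142, 0.326, -0.193, 1.052, 0, 1.437], TCP at [0.16, 0.526, 0.231] pointing down, gripper open.
Joint ranges: [-2.65, 2.65], [-0.97, 1.79], [-1.3, 1.35], [-1.93, 2.1], [-1.47, 1.37], [-3.14, 3.14]. Speed limits (rad/s): [2.57, 2.57, 3.14, 3.14, 3.14, 3.14].

### API

Orientations are given as a unit quaternion [w, x, y, z].
In Python, from cell import bot gives the robot as it stands. Calls block until the motion is done:
- bot.move_pose(position, orientation): joint-space move of the TCP to a pose.
- bot.move_linear(position, speed=0.15, rotation=None, until_force=None): straight line of the TCP; rotation=None keeps the orientation; speed is the mean speed in m/s. With until_force (N) it stops when the force on the tool has changed by that much, and returns True; else False.
- bot.goto_joints(angles): joint-space move.
- bot.set_gripper(opening, grasp_force=None): opening from 0.0 (shut) to 1.0 (fully open); grasp_force is the grip in N (None keeps the last); returns when the fingers have stopped.
- bot.wait(seconds).
- bot.solve_ik(position, orientation): joint angles nearest the present ones, or None.
- bot.camera(name): name is "scene" or "top"; returns the picture (480x640x3 uint8, red, green, blue); there is no depth.
- bot.calibration(name): a dict with "mtx" (3x3 intrinsics, pixels), "k1" (the pictures are not rectified: a ray, as slopes to the right and down, at radius r is drawn at 1 + k1 r^2 times it, then the intrinsics apply), "extrinsics" (4x4, takes a point from world to camera coordinates). Camera axes: x right, y down, z forward; pixel columns grow to the right and rows downward; lengths in m; the calibration is good to about 2 mm. A picture is of the moment at which its call begins. calibration takes no time and is no camera call.
A pose or a line that the arm cannot do raises bot.PlanningError and nothing moves.
- bot.close_job(): hands the job in; it is judged then, once.
Trained networks look in the newest picture that a camera, given by its name, has taken for a name from the list of things; names that differ only in an ending like _2 or _b are one class to them, and where a whole thing is asked for, a point or a joint stands for the part that bears it (a point fixed in the world has none). Each returns a list of dicts, best first, with "confidence" (0 to 1); they miss things now and then, are a little off and sometimes report something else, mostly with a low value. They report only what shows in the picture. A call takes as long as a camera call. They do not tell look-alikes from the thing itself.
- bot.search_frame(camera, thing): "bbox" ([left, top, width, height] in pixels, round what is visible of it).
Readings, each from a call of its own:
- bot.read_clock(): time.
- bot.read_joint_positions(): joint angles.
- bot.read_joint_vel(): joint speeds.
- bot.read_joint_efforts(): joint torques, N m.
- bot.read_position(): TCP position.
- bot.read_tool_rot(): TCP orientation.
- bot.read_ft_force(): force on the tool from outside, world axes, zero at the start.
- bot.read_moment(): the same for the moment, N m.
- bot.read_gripper_width(): opening from 0.0 (shut) to 1.0 (fully open).
- bot.read_finger_force(): force on a finger pad.
Only numpy, scipy, OpenCV 4.12 (cv2) and the standard library are available. Lean on these libraries where they do the work, as an engineer would, in place of code of your own. Each camera call takes 0.05 s, during which the arm holds its last target. There are 200 camera calls.

## Working session

There is one attempt and no reset: what is moved stays moved. The work goes in short steps, each a Python script; the robot and the scene stay as the last script left them, time stands still between calls to the robot, and variables do not carry over. Pictures are saved under pics/ and viewed, at most 10 in all, crops included, and the job is handed in when it is done.

```bash
mkdir -p pics
cat > h.py <<'E'
import numpy as np, cv2
from cell import bot
def snap(n,f=None):
    im=bot.camera(n)
    if f: cv2.imwrite('pics/'+f,im[:,:,::-1])
    return im
def ray(cam,u,v):
    c=bot.calibration(cam);K=np.array(c['mtx']);E=np.array(c['extrinsics'])
    d=np.array([(u-K[0,2])/K[0,0],(v-K[1,2])/K[1,1]]);x=d.copy()
    for _ in range(20): x=d/(1+c['k1']*(x@x))
    R=E[:3,:3];o=-R.T@E[:3,3]
    return o,R.T@np.array([x[0],x[1],1])
def at_z(cam,u,v,z):
    o,d=ray(cam,u,v);return o+d*(z-o[2])/d[2]
E
python3 - <<'E'
from h import *
for c in('scene','top'):
    snap(c,c+'1.png')
    k=bot.calibration(c);E=np.array(k['extrinsics']);print(c,np.round(-E[:3,:3].T@E[:3,3],3))
    for t in('jar','lid','mat','papers','scraper','candybox'):
        for r in bot.search_frame(c,t):
            b=r['bbox'];print(t,np.round(b),round(r['confidence'],2),np.round(at_z(c,b[0]+b[2]/2,b[1]+b[3]/2,{'lid':.135,'jar':.07}.get(t,0.01)),3))
print(bot.read_clock(),bot.read_tool_rot())
E
```

```text
scene [ 1.403 -0.104  0.669]
jar [395. 200.  58.  65.] 0.67 [0.557 0.186 0.07 ]
lid [426. 268.  59.  53.] 0.76 [0.797 0.162 0.135]
lid [382. 204.  22.  17.] 0.7 [0.589 0.119 0.135]
lid [410. 175.  41.  35.] 0.69 [0.531 0.196 0.135]
mat [154. 231.  65.  41.] 0.87 [ 0.507 -0.23   0.01 ]
papers [292. 214.  46.  33.] 0.95 [0.454 0.008 0.01 ]
scraper [293. 260.  58.  34.] 0.74 [0.594 0.005 0.01 ]
candybox [321. 305.  51.  58.] 0.72 [0.735 0.028 0.01 ]
top [0.433 0.011 0.986]
lid [223. 318.  23.  19.] 0.86 [0.399 0.15  0.135]
lid [189. 242.  38.  39.] 0.64 [0.512 0.198 0.135]
lid [190. 168.  50.  46.] 0.56 [0.64  0.193 0.135]
lid [295. 277.  42.  36.] 0.17 [0.456 0.009 0.135]
mat [405. 253.  63.  63.] 0.68 [ 0.484 -0.233  0.01 ]
papers [291. 275.  46.  39.] 0.91 [0.461 0.012 0.01 ]
scraper [293. 207.  52.  48.] 0.67 [0.59  0.005 0.01 ]
scraper [196. 240.  47.  50.] 0.32 [0.518 0.203 0.01 ]
candybox [286. 131.  42.  51.] 0.75 [0.746 0.032 0.01 ]
0.7 [ 1.32215691e-05  1.46880941e-01  9.89154179e-01 -8.20124033e-06]
```

View pics/scene1.png

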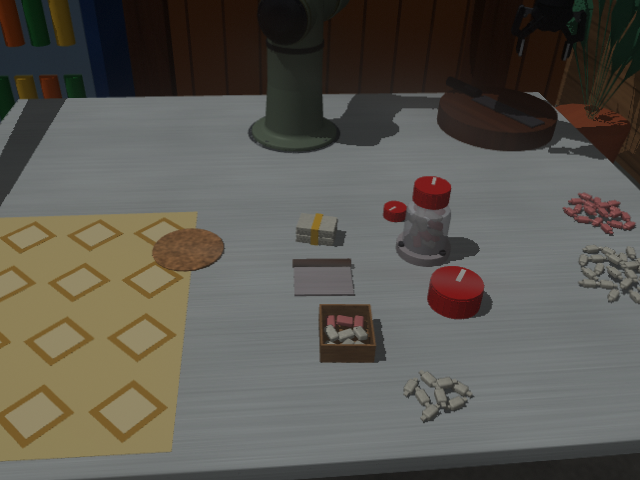

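View pics/top1.png

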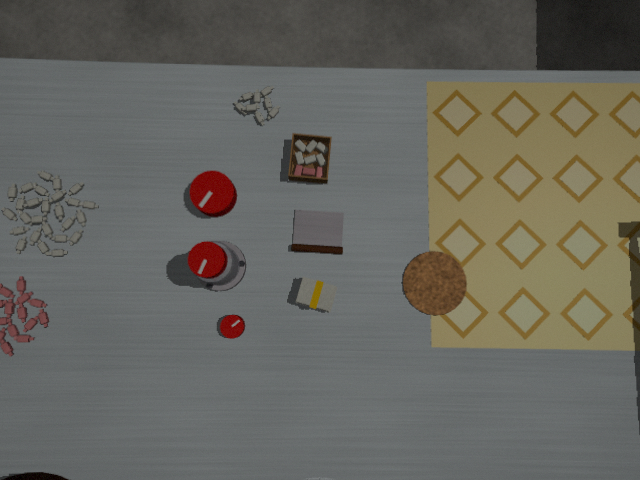

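The top view shows the closed lid on the jar at about (208,260), with the big decoy at (213,193), the small decoy at (232,326) and the mat at (435,283). The scene view agrees: lid (432,192), mat (188,249). Next I fit the lid's silhouette and check the wrist range.

```bash
cat >> h.py <<'E'
from scipy.optimize import minimize
def proj(cam,P):
    c=bot.calibration(cam);K=np.array(c['mtx']);E=np.array(c['extrinsics'])
    q=np.asarray(P)@E[:3,:3].T+E[:3,3];s=q[:,:2]/q[:,2:]
    s=s*(1+c['k1']*(s**2).sum(1,keepdims=True));return s*[K[0,0],K[1,1]]+K[:2,2]
def disc(x,y,z0,z1,r):
    a=np.linspace(0,2*np.pi,60)
    return np.vstack([np.c_[x+r*np.cos(a),y+r*np.sin(a),0*a+z] for z in(z0,z1)])
def mask(im,box):
    h=im.astype(int);m=((h[...,0]>90)&(h[...,1]<70)&(h[...,2]<70)|(h.min(2)>170)).astype(np.uint8)
    o=np.zeros_like(m);l,t,r,b=box;o[t:b,l:r]=m[t:b,l:r];
    return cv2.morphologyEx(o,cv2.MORPH_CLOSE,np.ones((3,3)))
def fit(ms,x0,z):
    def cost(p):
        s=0
        for c,m in ms.items():
            h=cv2.convexHull(proj(c,disc(p[0],p[1],z,z+.031,.0315)).astype(np.float32))
            o=np.zeros((480*4,640*4),np.uint8);cv2.fillConvexPoly(o,np.round((h+.5)*4).astype(np.int32),1)
            M=np.kron(m,np.ones((4,4),np.uint8));s+=np.mean(o!=M)*480*640
        return s
    r=minimize(cost,x0,method='Nelder-Mead',options=dict(initial_simplex=np.array(x0)+[[0,0],[.006,0],[0,.006]],xatol=2e-4));return r.x,r.fun
def q(yaw): # tool down, finger line (tool y) at world angle yaw
    from scipy.spatial.transform import Rotation as R
    y=np.array([np.cos(yaw),np.sin(yaw),0]);z=np.array([0,0,-1.]);x=np.cross(y,z)
    a=R.from_matrix(np.c_[x,y,z]).as_quat();return a[[3,0,1,2]]
E
python3 - <<'E'
from h import *
T=cv2.imread('pics/top1.png')[:,:,::-1];S=cv2.imread('pics/scene1.png')[:,:,::-1]
mt=mask(T,(184,234,232,288));ms=mask(S,(408,172,456,209))
print(mt.sum(),ms.sum())
for k,d in(('t',{'top':mt}),('s',{'scene':ms}),('both',{'top':mt,'scene':ms})): print(k,fit(d,[.512,.198],.1105))
for y in np.arange(-6.3,6.3,.5):
    j=bot.solve_ik([.512,.198,.107],q(y)); print(round(y,1),None if j is None else np.round(j,2))
print(at_z('top',435,283.5,.004),at_z('scene',188,249.5,.004))
E
```

```text
976 536
t (array([0.51848135, 0.20299514]), np.float64(198.25000000000003))
s (array([0.47346875, 0.21503906]), np.float64(516.5))
both (array([0.51673226, 0.20186744]), np.float64(806.4375))
-6.3 [ 0.23  0.44 -0.37  0.76  0.    1.82]
-5.8 [ 0.23  0.44 -0.37  0.76  0.    1.32]
-5.3 [ 0.23  0.44 -0.37  0.76  0.    0.82]
-4.8 [ 0.23  0.44 -0.37  0.76  0.    0.32]
-4.3 [ 0.23  0.44 -0.37  0.76  0.   -0.18]
-3.8 [ 0.23  0.44 -0.37  0.76  0.   -0.68]
-3.3 [ 0.23  0.44 -0.37  0.76  0.   -1.18]
-2.8 [ 0.23  0.44 -0.37  0.76  0.   -1.68]
-2.3 [ 0.23  0.44 -0.37  0.76  0.   -2.18]
-1.8 [ 0.23  0.44 -0.37  0.76  0.   -2.68]
-1.3 [ 0.23  0.44 -0.37  0.76  0.    3.11]
-0.8 [ 0.23  0.44 -0.37  0.76  0.    2.61]
-0.3 [ 0.23  0.44 -0.37  0.76  0.    2.11]
0.2 [ 0.23  0.44 -0.37  0.76  0.    1.61]
0.7 [ 0.23  0.44 -0.37  0.76  0.    1.11]
1.2 [ 0.23  0.44 -0.37  0.76  0.    0.61]
1.7 [ 0.23  0.44 -0.37  0.76  0.    0.11]
2.2 [ 0.23  0.44 -0.37  0.76  0.   -0.39]
2.7 [ 0.23  0.44 -0.37  0.76  0.   -0.89]
3.2 [ 0.23  0.44 -0.37  0.76  0.   -1.39]
3.7 [ 0.23  0.44 -0.37  0.76  0.   -1.89]
4.2 [ 0.23  0.44 -0.37  0.76  0.   -2.39]
4.7 [ 0.23  0.44 -0.37  0.76  0.   -2.89]
5.2 [ 0.23  0.44 -0.37  0.76  0.    2.89]
5.7 [ 0.23  0.44 -0.37  0.76  0.    2.39]
6.2 [ 0.23  0.44 -0.37  0.76  0.    1.89]
[ 0.48621504 -0.23127255  0.004     ] [ 0.49251358 -0.22981368  0.004     ]
```

```bash
sed -i 's/m=((h\[...,0\]>90).*astype(np.uint8)/m=((h[...,0]>45)\&(h[...,0]>2.2*np.maximum(h[...,1],h[...,2]))).astype(np.uint8)/; s/MORPH_CLOSE,np.ones((3,3))/MORPH_CLOSE,np.ones((7,7))/' h.py
python3 - <<'E'
from h import *
T=cv2.imread('pics/top1.png')[:,:,::-1];S=cv2.imread('pics/scene1.png')[:,:,::-1]
mt=mask(T,(184,234,232,288));ms=mask(S,(408,172,456,209))
print(mt.sum(),ms.sum())
for k,d in(('t',{'top':mt}),('s',{'scene':ms}),('both',{'top':mt,'scene':ms})): print(k,fit(d,[.512,.198],.1105))
for c,m,i in(('top',mt,T),('scene',ms,S)):
    p=proj(c,disc(.512,.198,.1105,.1415,.0315));print(p.min(0),p.max(0));ys,xs=np.where(m);print(xs.min(),xs.max(),ys.min(),ys.max())
E
```

```text
1125 1027
t (array([0.51766929, 0.20253186]), np.float64(48.6875))
s (array([0.51524407, 0.20201554]), np.float64(68.8125))
both (array([0.51682497, 0.20205498]), np.float64(131.875))
[189.36252972 243.79625909] [229.18499859 280.99560674]
188 226 242 277
[409.32224    174.54167141] [447.90539044 208.28616751]
413 450 176 208
```

Run:
```python
from h import *
bot.set_gripper(1.0,20)
bot.move_pose([.517,.202,.20],q(.9)); print(bot.read_clock())
print(bot.move_linear([.517,.202,.107],speed=.08,until_force=8),bot.read_position(),bot.read_ft_force())
snap('scene','s2.png')
f0=np.array(bot.read_ft_force())
bot.set_gripper(0,20)
print(bot.read_gripper_width(),bot.read_finger_force(),np.array(bot.read_ft_force())-f0,bot.read_moment(),bot.read_clock())
i=snap('scene');cv2.imwrite('pics/s3.png',cv2.resize(i[120:320,300:560,::-1],(780,600)))
```

```text
2.675
False [0.5174755  0.20213277 0.10756533] [0.83104378 0.23564836 0.46195785]
0.7348053295649674 27.058093417108466 [-0.44446919  1.12141601  3.73948072] [ 0.11470333  0.13581525 -0.00238428] 4.3667
```

View pics/s3.png

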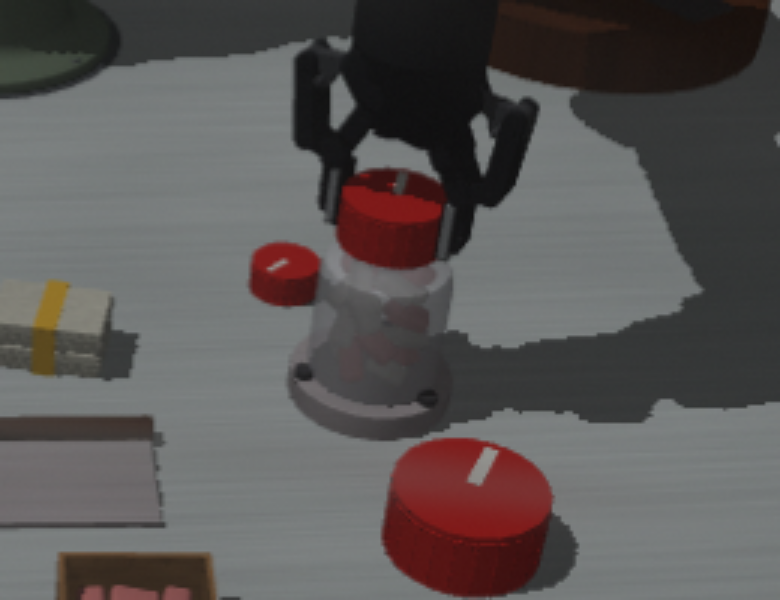

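The fingers hold the lid centrally (lid near (395,215) in the crop), and side forces are small. Now I tighten the grip and turn.

```bash
cat >> h.py <<'E'
def turn(x,y,z,a,b,n=5):
    for i in range(1,n+1):
        t=(b-a)*i/n
        bot.move_pose([x,y,z+.00288*t],q(a+t))
        F=bot.read_ft_force();M=bot.read_moment()
        print('%.2f'%(a+t),np.round(F,1),np.round(M,2),'w%.3f'%bot.read_gripper_width(),'f%.0f'%bot.read_finger_force(),'t%.1f'%bot.read_clock(),flush=True)
        if np.linalg.norm(F)>35: print('STOP');return False
    return True
E
python3 - <<'E'
from h import *
bot.set_gripper(0,80);print(bot.read_ft_force())
turn(.517,.202,.1075,.9,2.4,6)
i=snap('top');cv2.imwrite('pics/t4.png',cv2.resize(i[200:320,140:300,::-1],(640,480)))
E
```

```text
[-1.3499121  -0.30505746  5.54232504]
1.15 [ 0.  -0.5  4.8] [ 0.1  -0.14  0.05] w0.725 f86 t5.0
1.40 [2.4 1.8 3.8] [ 0.27 -0.18  0.  ] w0.727 f86 t5.3
1.65 [1.9 4.  1.2] [ 0.68 -0.44  0.01] w0.723 f87 t5.7
1.90 [ 3.6  4.3 -0.1] [ 0.99 -0.57  0.  ] w0.723 f87 t6.0
2.15 [2.3 4.9 0.8] [ 1.04 -0.51 -0.01] w0.728 f87 t6.4
2.40 [3.  4.1 0.7] [ 1.09 -0.51 -0.02] w0.729 f87 t6.7
```

View pics/t4.png

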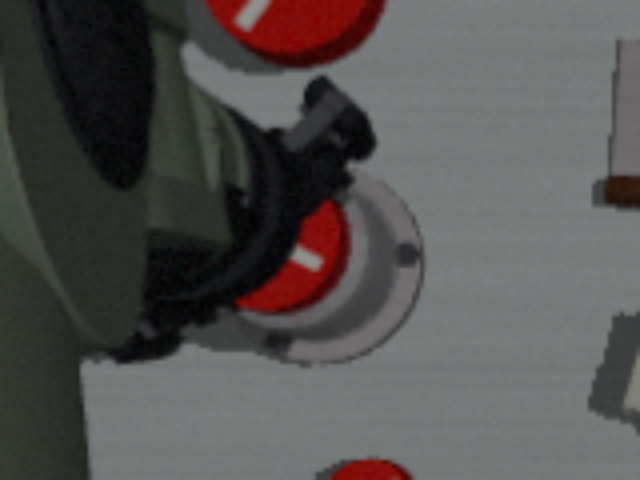

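The stripe, now at (305,260) in the crop, has turned about 90°, so the lid turned without slipping. Now the second and third grips, then a gentle pull.

```bash
cat >> h.py <<'E'
def regrip(x,y,z,a,b):
    bot.set_gripper(1.0,80)
    bot.move_pose([x,y,z],q((a+b)/2));bot.move_pose([x,y,z],q(b))
    bot.set_gripper(0,30);print('regrip',np.round(bot.read_ft_force(),1),bot.read_gripper_width());bot.set_gripper(0,80)
E
python3 - <<'E'
from h import *
x,y=.517,.202
z=.1075+.00288*1.5
regrip(x,y,z,2.4,.9)
if turn(x,y,z,.9,2.4,4):
    z+=.00288*1.5
    regrip(x,y,z,2.4,.9)
    if turn(x,y,z,.9,2.8,5):
        p=np.array(bot.read_position())
        print('lift',bot.move_linear(p+[0,0,.006],speed=.02,until_force=12),bot.read_ft_force(),bot.read_position(),bot.read_clock())
        i=snap('scene');cv2.imwrite('pics/s5.png',cv2.resize(i[120:320,300:560,::-1],(780,600)))
E
```

```text
regrip [-0.   0.2  2.2] 0.7398651748186875
1.27 [0.2 0.3 5.7] [ 0.12 -0.17  0.05] w0.720 f86 t9.6
1.65 [0.5 1.6 6.1] [ 0.32 -0.12  0.05] w0.718 f86 t10.1
2.02 [0.8 1.  6.2] [ 0.43 -0.05  0.13] w0.716 f87 t10.5
2.40 [0.4 2.3 5.9] [ 0.59 -0.09  0.07] w0.723 f87 t11.0
regrip [-1.  -0.1  2. ] 0.7318684966501731
1.28 [-0.2 -0.2  6.2] [0.13 0.   0.03] w0.723 f86 t13.9
1.66 [-0.   0.3  4.6] [ 0.28 -0.06  0.01] w0.723 f86 t14.3
2.04 [0.4 1.5 6.7] [ 0.38 -0.01  0.08] w0.723 f86 t14.8
2.42 [0.  1.2 6.9] [0.35 0.09 0.07] w0.722 f87 t15.2
2.80 [-0.2  2.5  6. ] [ 0.43 -0.03  0.07] w0.723 f86 t15.7
lift False [ 0.15174802  1.35305009 -0.335297  ] [0.51712769 0.20231283 0.12786907] 16.1333
```

View pics/s5.png

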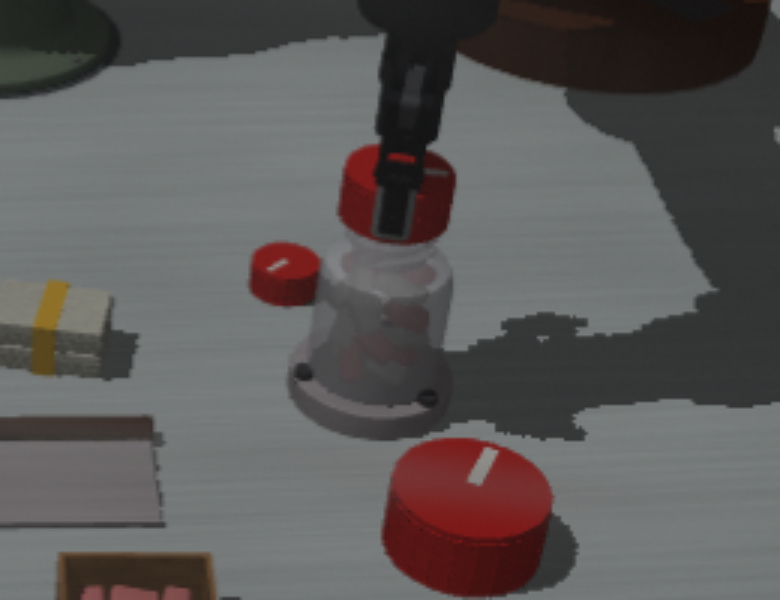

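The pull met no resistance, and the lid now sits higher on the neck ((398,195) in the crop), level between the fingers. Next I lift it straight up and carry it over the mat.

Run:
```python
from h import *
p=np.array(bot.read_position())
s=bot.move_linear([p[0],p[1],.20],speed=.06,until_force=12);print('stopped',s,bot.read_ft_force())
if not s:
    bot.move_linear([.489,-.23,.20],speed=.15)
    bot.move_linear([.489,-.23,.04],speed=.1)
    print(bot.read_position(),bot.read_ft_force(),bot.read_gripper_width(),bot.read_clock())
i=snap('scene');cv2.imwrite('pics/s6.png',cv2.resize(i[130:330,80:340,::-1],(780,600)))
```

```text
stopped False [ 0.43573886 -0.63700626 -1.48286211]
[ 0.48943626 -0.23027371  0.04057119] [-0.63687082  0.00525131 -1.23174443] 0.7199211727643606 22.325
```

View pics/s6.png

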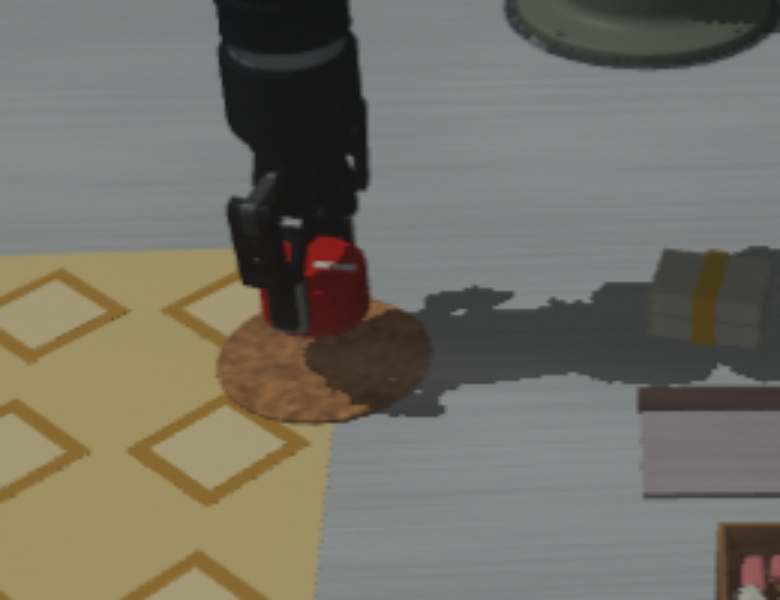

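The lid is held level above the mat (lid (315,285), mat (325,360) in the crop). Now I lower to contact, release and retreat.

Run:
```python
from h import *
bot.move_linear([.489,-.23,.015],speed=.04)
s=bot.move_linear([.489,-.23,-.006],speed=.012,until_force=4)
print(s,bot.read_position(),bot.read_ft_force())
bot.set_gripper(.8,20);bot.set_gripper(1.0)
bot.move_linear([.489,-.23,.12],speed=.08)
bot.move_linear([.40,-.18,.30],speed=.2)
print(bot.read_clock(),bot.read_gripper_width())
T=snap('top');S=snap('scene')
for c,m in(('top',T),('scene',S)):
    for r in bot.search_frame(c,'lid'):
        b=r['bbox'];print(c,np.round(at_z(c,b[0]+b[2]/2,b[1]+b[3]/2,.02),3),round(r['confidence'],2))
cv2.imwrite('pics/s7.png',np.hstack([cv2.resize(S[180:310,110:240,::-1],(400,400)),cv2.resize(T[220:350,370:500,::-1],(400,400))]))
```

```text
True [ 0.48893844 -0.23003984  0.00458941] [-1.01729756  0.05005686  4.79654464]
27.4583 0.9995328989982136
top [0.397 0.167 0.02 ] 0.81
top [0.663 0.219 0.02 ] 0.75
top [ 0.486 -0.23   0.02 ] 0.63
scene [0.663 0.221 0.02 ] 0.93
scene [ 0.497 -0.226  0.02 ] 0.85
scene [0.408 0.168 0.02 ] 0.71
```

View pics/s7.png

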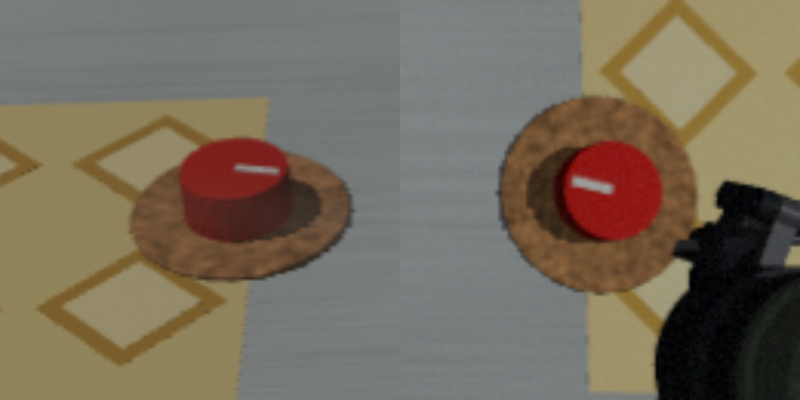

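The lid lies flat near the mat's centre in both halves (lid (235,190) and (612,190), mat (240,215) and (598,195)), and the gripper is clear.

```bash
python3 -c "
from cell import bot
print(bot.close_job())"
```

```text
the job is handed in; nothing more can be done
None
```

I unscrewed the red lid in three grips, lifted it off without force, set it flat near the centre of the cork mat, and handed the job in after about 28 s of the 69 s allowed; no verdict came back.

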